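Mount the toroidal transformer on its chassis post

ROBOT

A 6-joint arm with a two-finger parallel gripper is mounted at the origin on the work surface. World frame = base frame: x ahead of the robot, y to its left, z up, the work surface at z = 0. Lengths are in m, angles in rad, forces in N, time in s.
With the tool pointing down it reaches from about 0.35 to 0.775 m from the base axis. Payload 5.5 kg.
Tool frame: the origin (TCP) lies midway between the tips of the shut fingers; the grasp point (between the pads) lies 19 mm behind it; z points along the fingers, y is the line along which they close (so a half turn about z gives the same grasp; the last joint's range is limited). The gripper opens to 85 mm and grips with 20 to 120 N. Pads are 22 mm wide; open, the fingers measure 114 mm over their backs; the gripper's body (76 mm by 85 mm) begins 54 mm behind the grasp point. The pads swing forward as they close: fully open they stand 13 mm farther back than shut.
Start: joints at [-0.14, 0.313, 0.046, 1.304, 0, 1.431], TCP at [0.575, -0, 0.231] pointing down, gripper open.
Joint ranges: [-2.76, 2.76], [-0.86, 1.69], [-1.03, 1.26], [-2.2, 2.34], [-1.47, 1.5], [-3.14, 3.14]. Speed limits (rad/s): [2.57, 2.57, 3.14, 3.14, 3.14, 3.14].

INTERFACE

Orientations are given as a unit quaternion [w, x, y, z].
In Python, from workcell import env gives the robot as it stands.
- The arm moves only by the tool move_arm, never from a script. Its argument "targets" is a list of rows, each a list of 3 entries, a list of its own where there are three numbers: the shift along the tool's x, y, z in mm, then the turn, a rotation vector about the tool's x, y, z in units of 10 degrees (1.0 is 10 degrees), then the closure, from -1 (fully open) to 1 (shut). In form: [[[dx, dy, dz], [ax, ay, az], gripper], ...]. A call has 1 to 5 rows; each row is the pose to reach, as a shift and turn from the pose commanded when the call began, along the tool's axes at that moment; what a row does not reach only later rows make up. A row lasts 1/8 s, in which the tool goes at most 62.5 mm and 10.7 degrees, less where a joint would pass 70% of its speed; a pose out of reach is approached as far as the arm can. A call with a gripper value outside its range is refused whole. The fingers move at their own pace and stop on an object; "squeeze" is the grip in N (left out, the last holds). Time passes only in rows, so rows that repeat a pose let the fingers close. It gives the time, the measured TCP pose, the force, the opening and the grip force at its end, in the units of the state.
- env.get_state(): the state, without advancing time (a new reading comes with each control period).
- env.read_camera(name): name is "scene" or "side" or "wrist"; returns a dict with "pixels" (384x512x3 uint8, red, green, blue), "fovy" (degrees; the focal length in pixels is half the picture's height over the tangent of half this angle, whatever the lens; pixels are square), "cx", "cy" (the principal point, pixels), "extrinsics" (4x4, takes a point from world to camera coordinates); the wrist camera has in their place "mount" (4x4, takes a point from camera to tool coordinates, whose origin is the TCP and whose axes are the flange's). Camera axes: x right, y up, looking along -z (the intrinsics and any distortion apply to the point x, -y, -z); pixel columns grow to the right and rows downward; lengths in m; the calibration is good to about 2 mm. A picture is of the moment at which its call begins: read the wrist's pose just before it. There is no depth.
- env.hand_in(): hands the job in; it is judged then, once.
Trained networks look in a picture, given as the dict that the camera call returned (one of the last four; its "shot" number tells which), for a name from the list of things; names that differ only in an ending like _2 or _b are one class to them, and where a whole thing is asked for, a point or a joint stands for the part that bears it (a point fixed in the world has none). Each returns a list of dicts, best first, with "confidence" (0 to 1); they miss things now and then, are a little off and sometimes report something else, mostly with a low value. They report only what shows in the picture. A call takes as long as a camera call. They do not tell look-alikes from the thing itself.
- env.spot_in(thing, picture): "centre" ([x, y, z] in m, in world coordinates, good to about 4 mm: the middle of the surface that is visible of it).
- env.regions_of(thing, picture): "mask" (384x512 bool, what is visible of it).
- env.landmark_of(thing, picture): "centre" ([x, y, z] in m, in world coordinates, good to about 4 mm: a listed point, or the origin of a listed thing).
The state is a dict: "clock": time; "joint_pos": joint angles; "qvel": joint speeds; "tau": joint torques, N m; "tcp_pos": TCP position; "orientation": TCP orientation; "wrist_force": force on the tool from outside, world axes, zero at the start; "ft_torque": the same for the moment, N m; "finger_gap": finger opening in m; "grip_force": force on a finger pad.
Only numpy, scipy, OpenCV 4.12 (cv2) and the standard library are available. Lean on these libraries where they do the work, as an engineer would, in place of code of your own. Each camera call takes 0.05 s, during which the arm holds its last target. There are 200 camera calls.

TASK

Mount the ring-shaped transformer on the power supply chassis: put the dark brown insulating ring over the brass post first, then the copper-coloured transformer with its white terminal block facing the chassis's blue terminal strip, and last the black-knobbed clamp cap over the top of the post. Each must sit level and fully down on what is under it. Set the transformer down gently, do not drop it, and leave the other things on the bench where they are.

Things in the scene. Friction and masses are not known exactly. Their poses are not given: they have to be found in the camera images.
- chassis: Aluminium chassis tray of a power supply, fixed to the bench: x from -95 to +135 mm, y -100 to +100 mm. Origin at bench level straight below the upright brass post; z up. Floor 4 mm thick, edge walls 18 mm high (34 mm at +x). Round dark seat about the post: 54 mm in diameter, its flat top 14 mm above the bench. Nothing else within 85 mm of the post is above 4 mm.
- post_top (a point): Centre of the top of the brass post, 68 mm above the bench. The post is 19 mm in diameter from the seat (at 14 mm) up to 61 mm; its last 7 mm taper to 10 mm.
- strip (a point): Middle of the top of the blue terminal strip on the chassis (84 mm along y, 22 mm high), 103 mm from the post along the chassis's +x. Two black capacitors, 27 mm in diameter and 44 mm high, stand beside it at x = 106, y = -75 and +75 mm of the chassis.
- ring: Loose dark brown insulating ring, rigid, 60 mm outer diameter, 24 mm hole, 12 mm thick, about 50 g, lying flat. Origin: centre of its underside; z up. Same all round.
- transformer: Loose copper-coloured toroidal transformer, a thick ring 62 mm in outer diameter, 24 mm hole, 30 mm high, 300 to 520 g, lying flat. Origin: centre of its underside; z up. A white terminal block (22 mm along y, z 6 to 24 mm) stands out on its +x side to x = 42 mm; mounted, +x points along the chassis's +x. Its sides at +y and -y are free to grip.
- terminals (a point): Middle of the outer face of the transformer's white terminal block, 42 mm from the transformer's axis along its +x, 15 mm above its underside.
- cap: Loose clamp cap, standing: round steel plate 60 mm in diameter and 6 mm thick, with a black round knob 34 mm in diameter on top, 36 mm high over all, a red dot on its top, about 150 g. Blind hole from below, 23 mm in diameter and 18 mm deep. Origin: centre of its underside; z up. Same all round. Seated, its underside lies on the transformer's top.
- spool: Bystander: empty grey plastic reel standing on end, 60 mm in diameter, 50 mm high. Origin: centre of its underside.
- handheld: Bystander: black two-way radio standing upright, 34 mm by 58 mm, 115 mm high, with a 95 mm aerial on top. Origin: centre of its underside.
- mug: Bystander: blue mug, 82 mm in diameter, 92 mm high, handle at its +y. Origin: centre of its underside.
- tape: Bystander: yellow roll of tape lying flat, 90 mm in diameter, 19 mm high. Origin: centre of its underside.
- screwdriver: Bystander: screwdriver with a red handle, 180 mm long along its x, lying on the bench. Origin: below its middle.
- can: Bystander: blue can, 66 mm in diameter, 100 mm high. Origin: centre of its underside.
Things that resemble listed ones, but are neither listed nor needed, are in the scene too. Of the things shaped like the ring, the brown one is meant.

How it is judged:
On the way, in this order (a step that is already met when the one before it is completed fails the run):
1. the insulating ring lies flat on the seat, over the post (horizontal distance between ring and chassis below 0.005 m and z of ring in the frame of chassis between 0.011 and 0.018 m and angle between ring's own z axis and vertical below 0.08 rad), for 0.2 s.
2. the transformer lies flat on the ring, over the post, its terminal block facing the terminal strip (all of step 1 and horizontal distance between transformer and chassis below 0.005 m and z of transformer in the frame of chassis between 0.023 and 0.03 m and angle between transformer's own z axis and vertical below 0.08 rad and y of terminals in the frame of chassis between -0.016 and 0.016 m and x of terminals in the frame of chassis above 0.02 m), for 0.2 s.
At the end, for the whole second after the job is handed in: Ring on seat, transformer on ring, cap on transformer, each within 5 mm of the post axis, 3 mm below to 4 mm above its seated height, within 0.08 rad of level; the terminal block's face within 16 mm of the chassis's +x axis, on its +x side (about 20 degrees); all slower than 20 mm/s (all of step 2 and horizontal distance between cap and chassis below 0.005 m and z of cap in the frame of chassis between 0.053 and 0.06 m and angle between cap's own z axis and vertical below 0.08 rad and linear speed of each of ring, transformer, cap below 0.02 m/s); the robot touches nothing.
It fails at once if the transformer is dropped (moves faster than 0.5 m/s, about a 13 mm fall, while the fingers do not hold it) (linear speed of transformer above 0.5 m/s and contact force between transformer and the fingers below 0.05 N).
It fails at once if a bystander (reel, radio, mug, tape, screwdriver or can) is moved more than 30 mm (distance of any of spool, handheld, mug, tape, screwdriver, can from where it was at the start of the episode above 0.03 m).
It also fails if it takes over 64 s, if anything falls off the work surface, if the arm or the gripper's body presses on something with over 40 N, if the wrist force passes 120 N, or if a joint passes its speed limit or range.

## Working session

There is one attempt and no reset: what is moved stays moved. The work goes in short steps, Python scripts to look and compute and a tool call to move; the robot and the scene stay as the last step left them, time stands still between calls to the robot, and variables do not carry over. Pictures are saved under pics/ and viewed, at most 10 in all, crops included, and the job is handed in when it is done.

Besides the shell and the picture viewer there is one more tool, called after "Request:" by a JSON object that holds its "name" and its "arguments". move_arm: Moves the arm, as the interface text tells. Its arguments: {"type":"object","properties":{"targets":{"type":"array","items":{"type":"array"}},"squeeze":{"type":"number"}},"required":["targets"]}

```bash
mkdir -p pics
cat > h.py <<'E'
import numpy as np, cv2
from workcell import env
from scipy.spatial.transform import Rotation as R
def save(p,n): cv2.imwrite('pics/'+n,cv2.cvtColor(p['pixels'],cv2.COLOR_RGB2BGR))
def pose():
    s=env.get_state(); q=s['orientation']
    return np.array(s['tcp_pos']),R.from_quat([q[1],q[2],q[3],q[0]]).as_matrix()
def px(p,X):
    E=np.array(p['extrinsics']); c=E[:3,:3]@X+E[:3,3]; f=192/np.tan(np.radians(p['fovy'])/2)
    return p['cx']+f*c[0]/-c[2], p['cy']+f*-c[1]/-c[2]
E
python3 - <<'E'
from h import *
a=env.read_camera('scene');b=env.read_camera('side')
save(a,'scene.png');save(b,'side.png')
for n,p in(('scene',a),('side',b)):
    print(n,{k:(v if k!='extrinsics' else np.round(v,3).tolist()) for k,v in p.items() if k!='pixels'})
    for t in['chassis','post_top','strip','ring','transformer','terminals','cap','spool','handheld','mug','tape','screwdriver','can']:
        for d in env.landmark_of(t,p)[:4]: print(t,np.round(d['centre'],3),round(d['confidence'],2),np.round(px(p,np.array(d['centre']))))
print(env.get_state())
E
```

```text
scene {'fovy': 53.100608032449394, 'cx': 258.4302712006902, 'cy': 197.21665152618874, 'extrinsics': [[-0.707, 0.707, 0.007, 0.334], [-0.586, -0.591, 0.555, 0.326], [0.396, 0.388, 0.832, -1.484], [0.0, 0.0, 0.0, 1.0]], 'shot': 1}
chassis [ 0.589  0.159 -0.001] 0.82 [268. 234.]
post_top [0.596 0.16  0.065] 0.94 [267. 225.]
post_top [ 0.475 -0.055 -0.005] 0.18 [246. 175.]
strip [0.695 0.189 0.023] 0.75 [250. 259.]
ring [ 0.59  -0.12   0.003] 0.79 [209. 181.]
ring [ 0.705 -0.084 -0.003] 0.46 [189. 209.]
transformer [ 0.477 -0.056 -0.001] 0.86 [246. 174.]
transformer [ 0.342 -0.164  0.   ] 0.62 [252. 137.]
terminals [ 0.511 -0.076  0.015] 0.85 [234. 174.]
terminals [ 0.479 -0.281  0.003] 0.74 [203. 139.]
cap [ 0.482 -0.281  0.001] 0.42 [202. 140.]
cap [ 0.772  0.044 -0.001] 0.3 [199. 248.]
spool [ 0.668 -0.321 -0.001] 0.55 [154. 162.]
handheld [ 0.798 -0.194  0.001] 0.91 [145. 205.]
mug [ 0.658  0.481 -0.   ] 0.56 [336. 325.]
tape [ 0.361  0.461 -0.001] 0.54 [392. 250.]
screwdriver [ 0.341 -0.164 -0.   ] 0.58 [252. 136.]
screwdriver [0.692 0.188 0.022] 0.21 [251. 258.]
screwdriver [ 0.36 
[... 1253 characters left out ...]
([-1.39633090e-01,  3.13193595e-01,  4.61259183e-02,  1.30360149e+00,
       -7.96557681e-06,  1.43118636e+00]), 'qvel': array([ 2.61087125e-05, -5.07495007e-05, -2.25092170e-03, -1.13136797e-03,
        1.46331016e-03,  7.49463078e-05]), 'tau': array([-7.08973403e-04, -4.80464816e+01,  2.98809046e+01,  3.57990075e-04,
       -1.99551314e-04,  4.78123729e-05]), 'tcp_pos': array([ 5.75052478e-01, -3.84454517e-05,  2.31337448e-01]), 'orientation': array([5.31753272e-05, 7.07114956e-01, 7.07098603e-01, 3.50838750e-05]), 'wrist_force': array([-0.19805548, -0.48596036, -0.82980097]), 'ft_torque': array([ 0.02405585, -0.02905196, -0.01676506]), 'grip_force': 0.0, 'finger_gap': 0.08503586545332685}
```

Run:
```python
import cv2,numpy as np
a=cv2.imread('pics/scene.png')[90:330,110:350];b=cv2.imread('pics/side.png')[80:280,130:370]
a=cv2.resize(a,(400,400),interpolation=cv2.INTER_CUBIC);b=cv2.resize(b,(400,333),interpolation=cv2.INTER_CUBIC)
b=cv2.copyMakeBorder(b,0,67,0,0,cv2.BORDER_CONSTANT)
cv2.imwrite('pics/crop1.png',np.hstack([a,b]))
```

```text
(no output)
```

View pics/crop1.png

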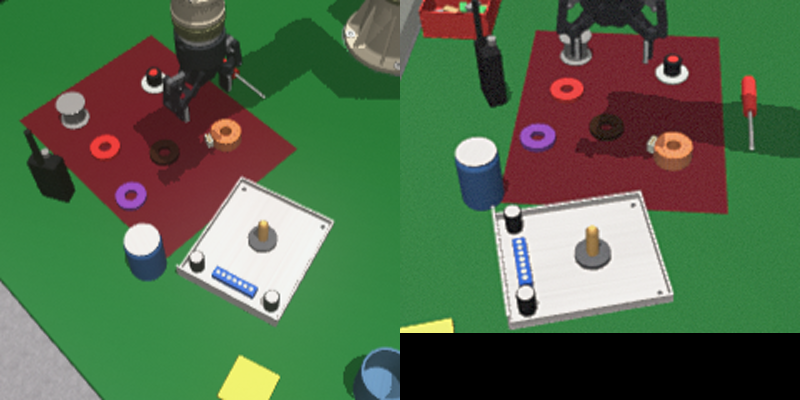

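View pics/side.png

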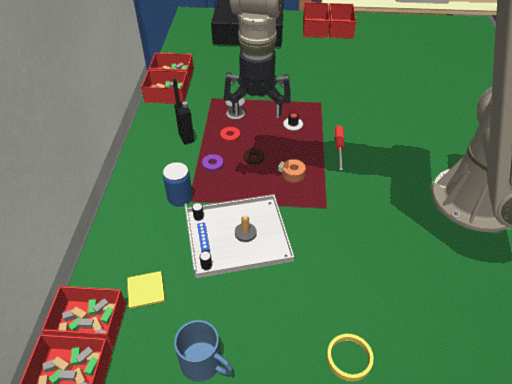

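In the crop the ring look-alikes, by side-image pixel, are purple (212,162), red (230,133) and dark brown (254,156). I choose the brown one, at about (0.593, -0.121). The copper transformer is at (292,172), the cap with the red dot at (293,122), and the grey reel at (235,110). I'll move above the brown ring for a closer look.

Request:
{"name": "move_arm", "arguments": {"targets": [[[-60,9,10],[0,0,0],-1],[[-121,18,30],[0,0,0],-1],[[-121,18,30],[0,0,0],-1],[[-121,18,30],[0,0,0],-1]]}}

```text
clock: 1.9
tcp_pos: [0.5927, -0.1212, 0.201]
orientation: [-0.001, 0.707, 0.707, -0.0]
wrist_force: [-0.7, 0.6, -0.1]
finger_gap: 0.0854
grip_force: 0.0
```

```bash
cat >> h.py <<'E'
def wrist():
    t,Rm=pose(); w=env.read_camera('wrist'); T=np.eye(4);T[:3,:3]=Rm;T[:3,3]=t
    w['T']=T@np.array(w['mount']); w['Rm']=Rm; w['t']=t; return w
def wpx(w,X):
    c=np.linalg.inv(w['T'])@np.append(X,1); f=192/np.tan(np.radians(w['fovy'])/2)
    return w['cx']+f*c[0]/-c[2], w['cy']+f*-c[1]/-c[2]
def ray(w,u,v,z):
    f=192/np.tan(np.radians(w['fovy'])/2)
    d=w['T'][:3,:3]@np.array([(u-w['cx'])/f,-(v-w['cy'])/f,-1]); o=w['T'][:3,3]
    return o+d*(z-o[2])/d[2]
def circ(w,m,z):
    c=max(cv2.findContours(m.astype(np.uint8),cv2.RETR_EXTERNAL,cv2.CHAIN_APPROX_NONE)[0],key=cv2.contourArea)[:,0]
    P=np.array([ray(w,u,v,z)[:2] for u,v in c]); (x,y),r=cv2.minEnclosingCircle((P*1000).astype(np.float32))
    A=np.c_[2*P,np.ones(len(P))]; s=np.linalg.lstsq(A,(P**2).sum(1),rcond=None)[0]
    return s[:2],np.sqrt(s[2]+s[0]**2+s[1]**2),(x,y,r)
def tool(w,X): return np.round(1000*w['Rm'].T@(np.append(X[:2],w['t'][2])-w['t']),1)
E
python3 - <<'E'
from h import *
w=wrist(); save(w,'w1.png'); print(w['t'],w['fovy'],w['cx'],w['cy'],np.round(w['mount'],3).tolist(),np.round(w['Rm'],3).tolist())
print([k for k in w])
for d in env.landmark_of('ring',w): print(np.round(d['centre'],4),d['confidence'],np.round(wpx(w,d['centre'])))
for d in env.regions_of('ring',w): print(d['confidence'],d['mask'].sum(),w['pixels'][d['mask']].mean(0),circ(w,d['mask'],.012))
E
```

```text
[ 0.59271715 -0.12116734  0.20104099] 63.25972849543665 254.70053121967908 189.47988275930285 [[-0.0, 0.958, 0.285, 0.072], [1.0, 0.0, -0.001, -0.001], [-0.001, 0.285, -0.958, -0.142], [0.0, 0.0, 0.0, 1.0]] [[0.001, 1.0, -0.001], [1.0, -0.001, 0.001], [0.001, -0.001, -1.0]]
['pixels', 'fovy', 'cx', 'cy', 'mount', 'shot', 'T', 'Rm', 't']
[ 5.877e-01 -1.240e-01 -2.000e-04] 0.93 [251. 167.]
[ 0.7043 -0.0858  0.0014] 0.87 [358. 132.]
[ 0.6672 -0.214  -0.0015] 0.62 [317. 239.]
0.82 2254 [207.66548358 110.36734694 225.69520852] (array([ 0.70210662, -0.08531664]), np.float64(0.02954032058171046), (702.0336303710938, -85.67831420898438, 30.530088424682617))
0.75 1821 [236.76551345  26.06589786  10.68149368] (array([ 0.66632689, -0.20962046]), np.float64(0.030358159221572784), (666.783935546875, -209.38803100585938, 31.868770599365234))
```

View pics/w1.png

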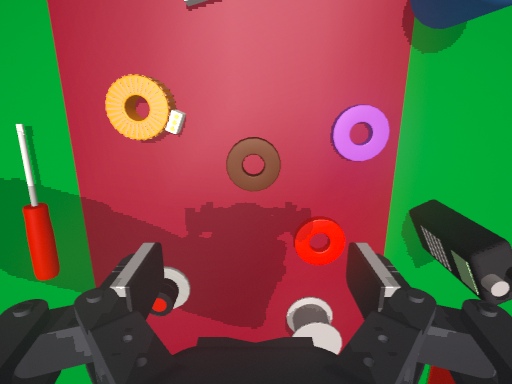

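The wrist view shows the brown ring at (253,164), the transformer at (139,107) with its white block at (176,121), and the purple ring at (361,132). I'll measure the brown ring by colour.

Run:
```python
from h import *
w=wrist(); im=w['pixels'].astype(int); m=np.zeros(im.shape[:2],bool)
print(im[164,235],im[164,215],im[150,300])
c=im[164,236]; s=(abs(im-c).sum(2)<90)&(im[:,:,1]>45); s[:, :200]=0;s[:,310:]=0;s[:120]=0;s[205:]=0
s=cv2.morphologyEx(s.astype(np.uint8),cv2.MORPH_OPEN,np.ones((3,3)))
print(s.sum()); X=circ(w,s,.011); print(X,tool(w,X[0]))
hd=[d for d in env.landmark_of('terminals',w)[:1]]+[d for d in env.landmark_of('transformer',w)[:1]]
for d in hd: print(d['centre'])
for d in env.regions_of('transformer',w)[:1]: print(circ(w,d['mask'],.03))
```

```text
[141  88  65] [201  72  91] [198  69  91]
2057
(array([ 0.59002518, -0.12011879]), np.float64(0.029392522267875195), (590.3162231445312, -119.8287582397461, 30.54360008239746)) [-0.3 -3.2 -0. ]
[0.5136, -0.0732, 0.0174]
[0.4822, -0.0594, 0.001]
(array([ 0.48309601, -0.06008655]), np.float64(0.03361967089152758), (484.8180847167969, -61.9639892578125, 38.50785827636719))
```

Request:
{"name": "move_arm", "arguments": {"targets": [[[-0.3,-3.2,60],[0,0,0],-1],[[-0.3,-3.2,120],[0,0,0],-1],[[-0.3,-3.2,175],[0,0,0],-1],[[-0.3,-3.2,195],[0,0,0],-1],[[-0.3,-3.2,203],[0,0,0],-1]]}}

```text
clock: 2.88
tcp_pos: [0.5889, -0.1205, -0.0031]
orientation: [-0.001, 0.707, 0.707, -0.001]
wrist_force: [0.5, -0.6, 0.4]
finger_gap: 0.0853
grip_force: 0.0
```

Request:
{"name": "move_arm", "arguments": {"targets": [[[0,0,0],[0,0,0],0.2],[[0,0,0],[0,0,0],1],[[0,0,0],[0,0,0],1],[[0,0,0],[0,0,0],1]], "squeeze": 40}}

```text
clock: 3.38
tcp_pos: [0.5913, -0.1217, 0.0003]
orientation: [0.002, 0.707, 0.707, 0.001]
wrist_force: [-0.8, 0.5, 6.6]
finger_gap: 0.0579
grip_force: 43.3
```

Request:
{"name": "move_arm", "arguments": {"targets": [[[0,0,-40],[0,0,0],1],[[0,0,-100],[0,0,0],1],[[55,2,-130],[0,0,0],1],[[110,4,-150],[0,0,0],1],[[165,5,-150],[0,0,0],1]]}}

```text
clock: 4.0
tcp_pos: [0.5966, 0.0449, 0.1515]
orientation: [0.002, 0.707, 0.707, 0.002]
wrist_force: [1.3, 0.1, -1.0]
finger_gap: 0.0578
grip_force: 43.2
```

Request:
{"name": "move_arm", "arguments": {"targets": [[[45,0,0],[0,0,0],1],[[55,0,0],[0,0,0],1],[[55,0,0],[0,0,0],1],[[55,0,0],[0,0,0],1],[[55,0,0],[0,0,0],1]]}}

```text
clock: 4.62
tcp_pos: [0.595, 0.0972, 0.1483]
orientation: [0.0, 0.708, 0.706, -0.0]
wrist_force: [0.3, 0.1, -0.7]
finger_gap: 0.0576
grip_force: 43.2
```

Run:
```python
from h import *
w=wrist(); save(w,'w2.png'); print(w['t'],np.round(w['Rm'],4).tolist(),env.get_state()['finger_gap'])
for n in['post_top','strip','ring']:
  for d in env.landmark_of(n,w)[:2]: print(n,np.round(d['centre'],4),d['confidence'],np.round(wpx(w,d['centre'])),tool(w,d['centre']))
```

```text
[0.59501124 0.09724746 0.14830685] [[0.0021, 1.0, 0.0], [1.0, -0.0021, -0.0002], [-0.0002, 0.0, -1.0]] 0.05773901606554507
post_top [0.5917 0.1617 0.0687] 0.58 [251. 109.] [64.4 -3.4 -0. ]
strip [0.69   0.1861 0.0223] 0.97 [373.  75.] [89.  94.8 -0. ]
strip [0.593  0.0972 0.148 ] 0.75 [252. 247.] [-0.1 -2.  -0. ]
ring [0.5926 0.0989 0.1456] 0.6 [252. 241.] [ 1.6 -2.4 -0. ]
```

View pics/w2.png

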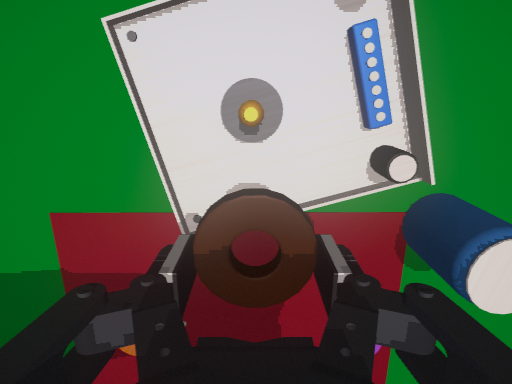

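The ring is held at (254,248). The post top is the bright yellow disc at (251,114), and the strip is to the right at (370,75). I'll measure ring and post with the same camera.

Run:
```python
from h import *
w=wrist(); im=w['pixels'].astype(int); print(im[114,251],im[104,251],im[270,215],im[245,253])
r,g,b=im[...,0],im[...,1],im[...,2]
box=lambda s,x0,x1,y0,y1:(lambda z:(z.__setitem__((slice(y0,y1),slice(x0,x1)),s[y0:y1,x0:x1]),z)[1])(np.zeros(s.shape,np.uint8))
s=box((r>180)&(g>150)&(b<150),230,272,95,135); X=circ(w,s,.068); print('post',s.sum(),X,tool(w,X[0]))
c=w['Rm'].T@(np.array([0,0,0])); 
# hole: red mat seen through
s=box((r>110)&(g<40),225,290,222,290); print(s.sum()); ys,xs=np.nonzero(s);print(xs.min(),xs.max(),ys.min(),ys.max())
# outer top circle: brown
s=box((r>60)&(r-b>25)&(g>r*.45)&(g<r*.75),180,330,195,312); s=cv2.morphologyEx(s,cv2.MORPH_OPEN,np.ones((3,3)))
X=circ(w,s,.160); print('ring',s.sum(),X,tool(w,X[0])); cv2.imwrite('pics/m.png',s*255)
ys,xs=np.nonzero(s);print(xs.min(),xs.max(),ys.min(),ys.max())
for X in([.0,0],[.03,0],[-.03,0],[0,.03],[0,-.03]): print(X,np.round(wpx(w,w['t']+w['Rm']@np.array([*X,-.012]))))
```

```text
[218 212 101] [166 127  68] [54 31 21] [94 29 35]
post 180 (array([0.59148623, 0.15818987]), np.float64(0.004883535594271511), (591.485107421875, 158.15647888183594, 5.174980163574219)) [60.3 -3.5 -0. ]
0Traceback (most recent call last):
  File "<stdin>", line 8, in <module>
    return umr_minimum(a, axis, None, out, keepdims, initial, where)
ValueError: zero-size array to reduction operation minimum which has no identity
```

Run:
```python
from h import *
im=cv2.imread('pics/w2.png')[...,::-1].astype(int)
w=wrist()
for X in([0,0],[.03,0],[-.03,0],[0,.03],[0,-.03]): print(X,np.round(wpx(w,w['t']+w['Rm']@np.array([*X,-.012])),1))
for row in(230,248,262):print(row,[(x,im[row,x].tolist()) for x in list(range(186,204,2))+list(range(304,324,2))])
for y in list(range(186,240,4))+list(range(256,316,4)): print(y,im[y,254].tolist(),end=' ')
```

```text
[0, 0] [256.6 258.7]
[0.03, 0] [256.7 197.5]
[-0.03, 0] [256.5 313.1]
[0, 0.03] [320.9 258.6]
[0, -0.03] [192.2 258.7]
230 [(186, [90, 82, 80]), (188, [90, 82, 79]), (190, [169, 158, 153]), (192, [169, 158, 155]), (194, [169, 158, 154]), (196, [88, 75, 70]), (198, [86, 58, 48]), (200, [89, 60, 49]), (202, [89, 60, 48]), (304, [82, 53, 43]), (306, [82, 52, 41]), (308, [82, 53, 42]), (310, [81, 52, 40]), (312, [79, 51, 41]), (314, [122, 45, 50]), (316, [132, 45, 52]), (318, [131, 45, 51]), (320, [131, 44, 50]), (322, [131, 44, 51])]
248 [(186, [44, 37, 36]), (188, [41, 34, 33]), (190, [42, 34, 32]), (192, [40, 34, 33]), (194, [79, 47, 35]), (196, [81, 49, 36]), (198, [80, 48, 35]), (200, [83, 51, 38]), (202, [82, 50, 36]), (304, [77, 43, 30]), (306, [77, 43, 29]), (308, [77, 43, 30]), (310, [76, 43, 29]), (312, [76, 43, 29]), (314, [61, 36, 28]), (316, [51, 32, 26]), (318, [39, 30, 30]), (320, [39, 30, 30]), (322, [39, 31, 29])]
262 [(186, [36, 26, 26]), (188, [36, 28, 28]), (190, [33, 24, 24]), (192, [34, 27, 25]), (194, [51, 31, 25]), (196, [58, 34, 25]), (198, [58, 33, 25]), (200, [57, 35, 25]), (202, [57, 34, 26]), (304, [54, 29, 20]), (306, [51, 26, 16]), (308, [53, 28, 19]), (310, [52, 28, 20]), (312, [53, 29, 21]), (314, [51, 27, 19]), (316, [36, 23, 21]), (318, [32, 22, 23]), (320, [32, 20, 20]), (322, [32, 21, 21])]
186 [176, 165, 161] 190 [74, 66, 64] 194 [75, 65, 62] 198 [110, 82, 71] 202 [101, 74, 64] 206 [99, 71, 62] 210 [96, 68, 56] 214 [94, 64, 54] 218 [90, 60, 50] 222 [87, 57, 46] 226 [85, 55, 42] 230 [86, 43, 40] 234 [96, 36, 40] 238 [95, 33, 39] 256 [91, 24, 31] 260 [90, 21, 29] 264 [90, 23, 29] 268 [32, 16, 12] 272 [33, 16, 10] 276 [33, 14, 8] 280 [56, 31, 20] 284 [52, 25, 16] 288 [50, 25, 14] 292 [50, 23, 16] 296 [50, 24, 14] 300 [50, 23, 14] 304 [48, 23, 10] 308 [86, 15, 26] 312 [86, 16, 25]
```

Request:
{"name": "move_arm", "arguments": {"targets": [[[40,-1.5,20],[0,0,0],1],[[61,-1.5,40],[0,0,0],1],[[61,-1.5,60],[0,0,0],1],[[61,-1.5,60],[0,0,0],1],[[61,-1.5,60],[0,0,0],1]]}}

```text
clock: 5.55
tcp_pos: [0.5938, 0.1595, 0.089]
orientation: [0.0, 0.707, 0.707, 0.0]
wrist_force: [0.2, 0.2, -0.4]
finger_gap: 0.0578
grip_force: 43.2
```

Run:
```python
from h import *
w=wrist(); save(w,'w3.png'); print(w['t'])
```

```text
[0.59378846 0.15952178 0.08903181]
```

View pics/w3.png

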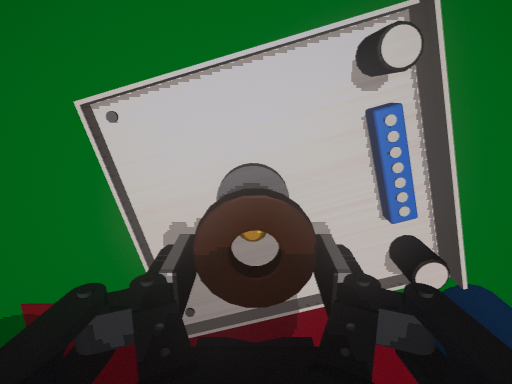

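The post's yellow top (253,232) shows through the ring's hole, close to where an aligned post should appear. I'll lower the ring.

Request:
{"name": "move_arm", "arguments": {"targets": [[[0,-0.5,12],[0,0,0],1],[[0,-0.5,24],[0,0,0],1],[[0,-0.5,36],[0,0,0],1],[[0,-0.5,46],[0,0,0],1],[[0,-0.5,46],[0,0,0],1]]}}

```text
clock: 6.22
tcp_pos: [0.592, 0.1592, 0.0409]
orientation: [-0.0, 0.707, 0.707, -0.001]
wrist_force: [-0.6, -2.1, -2.3]
finger_gap: 0.0578
grip_force: 43.1
```

Request:
{"name": "move_arm", "arguments": {"targets": [[[-0.5,0,8],[0,0,0],1],[[-0.5,0,16],[0,0,0],1],[[-0.5,0,22],[0,0,0],1],[[-0.5,0,22],[0,0,0],1]]}}

```text
clock: 6.72
tcp_pos: [0.5925, 0.1592, 0.0196]
orientation: [-0.0, 0.707, 0.707, -0.0]
wrist_force: [-0.4, -2.7, -1.4]
finger_gap: 0.0579
grip_force: 43.1
```

Request:
{"name": "move_arm", "arguments": {"targets": [[[-0.6,0,3],[0,0,0],1],[[-0.6,0,5],[0,0,0],1],[[-0.6,0,7],[0,0,0],1],[[-0.6,0,7],[0,0,0],1]]}}

```text
clock: 7.22
tcp_pos: [0.5931, 0.1589, 0.0143]
orientation: [0.0, 0.707, 0.707, 0.001]
wrist_force: [-2.7, -0.5, 5.8]
finger_gap: 0.058
grip_force: 43.7
```

Request:
{"name": "move_arm", "arguments": {"targets": [[[0,0,0],[0,0,0],-1],[[0,0,0],[0,0,0],-1],[[0,0,0],[0,0,0],-1],[[0,0,-50],[0,0,0],-1],[[0,0,-105],[0,0,0],-1]]}}

```text
clock: 7.85
tcp_pos: [0.5918, 0.1585, 0.1182]
orientation: [-0.001, 0.707, 0.707, -0.001]
wrist_force: [0.6, 0.3, 0.2]
finger_gap: 0.0856
grip_force: 0.0
```

Request:
{"name": "move_arm", "arguments": {"targets": [[[-55,-25,-30],[0,0,-1],-1],[[-110,-50,-60],[0,0,-2],-1],[[-165,-75,-75],[0,0,-3],-1],[[-215,-105,-75],[0,0,-4],-1],[[-215,-110,-75],[0,0,-5],-1]]}}

```text
clock: 8.48
tcp_pos: [0.4817, -0.059, 0.1939]
orientation: [0.001, 0.341, 0.94, -0.0]
wrist_force: [0.2, 0.2, -0.8]
finger_gap: 0.0853
grip_force: 0.0
```

Request:
{"name": "move_arm", "arguments": {"targets": [[[0,0,0],[0,0,-1.1],-1],[[0,0,0],[0,0,-1.1],-1],[[0,0,0],[0,0,-1.1],-1]]}}

```text
clock: 8.85
tcp_pos: [0.483, -0.0562, 0.1932]
orientation: [0.0, 0.252, 0.968, 0.0]
wrist_force: [-0.2, -0.5, 0.3]
finger_gap: 0.0853
grip_force: 0.0
```

Run:
```python
from h import *
w=wrist(); s=env.read_camera('side'); print(w['t'],np.round(w['Rm'],3).tolist())
for n in('transformer','terminals'):
  for d in env.landmark_of(n,w)[:2]: print(n,np.round(d['centre'],4),d['confidence'],np.round(wpx(w,d['centre'])),tool(w,d['centre']))
for d in env.landmark_of('ring',s)+env.landmark_of('post_top',s): print('ringside',np.round(d['centre'],4),d['confidence'])
a=w['pixels']; b=cv2.resize(s['pixels'][190:290,180:300],(460,384),interpolation=cv2.INTER_CUBIC)
im=np.hstack([a[:,100:440],b]); cv2.imwrite('pics/w4.png',im[...,::-1])
cv2.imwrite('pics/w4full.png',a[...,::-1])
```

```text
[ 0.48295052 -0.05624603  0.1932314 ] [[-0.873, 0.488, 0.0], [0.488, 0.873, 0.0], [-0.0, 0.0, -1.0]]
transformer [ 0.4791 -0.0597  0.0005] 0.9 [251. 165.] [ 1.7 -4.9 -0. ]
terminals [ 0.517  -0.0756  0.0184] 0.55 [255. 205.] [-39.2  -0.3   0. ]
ringside [ 0.7063 -0.084   0.0013] 0.84
ringside [ 6.711e-01 -2.110e-01  6.000e-04] 0.81
ringside [0.5969 0.1601 0.0141] 0.78
```

View pics/w4.png

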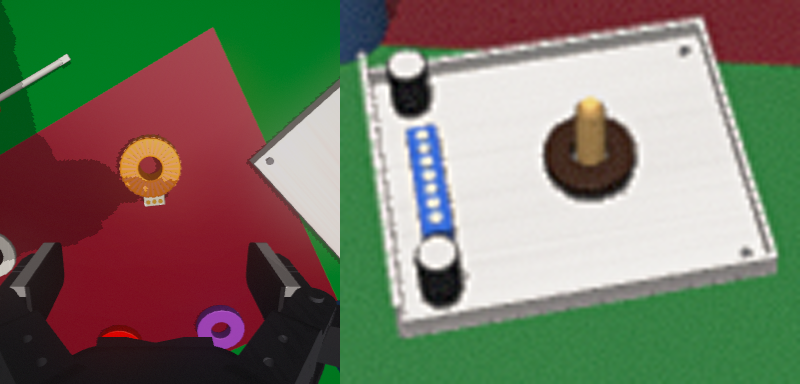

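The ring sits flat on the seat around the post. In the full wrist image the transformer top is at (250,167) and its white block at (254,201), so the block is about 5° off the tool axis. I'll fit it precisely.

Run:
```python
from h import *
w=wrist(); print(w['t'])
m=env.regions_of('transformer',w)[0]['mask']; hsv=cv2.cvtColor(w['pixels'],cv2.COLOR_RGB2HSV)
o=(m&(hsv[...,1]>90)).astype(np.uint8); o=cv2.morphologyEx(o,cv2.MORPH_OPEN,np.ones((7,7)))
X=circ(w,o,.027); print(o.sum(),X,tool(w,X[0]))
b=((hsv[...,1]<70)&(hsv[...,2]>150)).astype(np.uint8); b[:185]=0;b[220:]=0;b[:,:235]=0;b[:,275:]=0
ys,xs=np.nonzero(b); print(b.sum(),xs.mean(),ys.mean()); 
B=ray(w,xs.mean(),ys.mean(),.024); tb=tool(w,B)-tool(w,X[0]); print(tb,np.degrees(np.arctan2(tb[1],-tb[0])), cv2.minAreaRect(np.c_[xs,ys].astype(np.float32)))
```

```text
[ 0.48293883 -0.05620651  0.19322058]
2907 (array([ 0.47548076, -0.05840315]), np.float64(0.031856440027502125), (474.9128723144531, -59.15262222290039, 33.511775970458984)) [ 5.5 -5.5  0. ]
114 253.7017543859649 200.66666666666666
[-37.3   3.9  -0. ] 5.969022865929608 ((253.72560119628906, 200.53048706054688), (9.165818214416504, 20.098541259765625), 83.6598129272461)
```

Request:
{"name": "move_arm", "arguments": {"targets": [[[4.5,-4.2,30],[0,0,-0.6],-1],[[4.5,-4.2,80],[0,0,-0.6],-1],[[4.5,-4.2,135],[0,0,-0.6],-1],[[4.5,-4.2,175],[0,0,-0.6],-1],[[4.5,-4.2,190],[0,0,-0.6],-1]]}}

```text
clock: 9.88
tcp_pos: [0.475, -0.0574, 0.0012]
orientation: [-0.002, 0.2, 0.98, 0.0]
wrist_force: [-0.1, 0.4, 0.4]
finger_gap: 0.0852
grip_force: 0.0
```

Request:
{"name": "move_arm", "arguments": {"targets": [[[0,0,0],[0,0,0],0],[[0,0,0],[0,0,0],1],[[0,0,0],[0,0,0],1],[[0,0,0],[0,0,0],1],[[0,0,0],[0,0,0],1]], "squeeze": 70}}

```text
clock: 10.5
tcp_pos: [0.4782, -0.0583, 0.0048]
orientation: [0.002, 0.2, 0.98, -0.0]
wrist_force: [-1.2, 0.3, 7.2]
finger_gap: 0.0597
grip_force: 77.3
```

Request:
{"name": "move_arm", "arguments": {"targets": [[[0,0,-30],[0,0,0],1],[[0,0,-75],[0,0,0],1],[[-12,45,-115],[0,0,-0.8],1],[[-24,95,-150],[0,0,-1.6],1],[[-36,145,-155],[0,0,-2.4],1]]}}

```text
clock: 11.12
tcp_pos: [0.5693, 0.0625, 0.1617]
orientation: [0.003, -0.01, 1.0, -0.0]
wrist_force: [0.7, -1.0, -5.1]
finger_gap: 0.0599
grip_force: 78.4
```

Run:
```python
from h import *
t,Rm=pose(); print(t,env.get_state()['finger_gap']); d=np.array([.655,.177,.165])-t
print(1000*Rm.T@d, np.degrees(np.arctan2(-Rm[1,0],-Rm[0,0])))
```

```text
[0.56931488 0.06246424 0.16172646] 0.05986152529135187
[-88.07061537 112.72446607  -2.8030941 ] 1.1938212973687017
```

Request:
{"name": "move_arm", "arguments": {"targets": [[[-35,45,-2],[0,0,-0.8],1],[[-70,90,-3],[0,0,-1.45],1],[[-87,112,-3],[0,0,-1.45],1],[[-87,112,-3],[0,0,-1.45],1],[[-87,112,-3],[0,0,-1.45],1]]}}

```text
clock: 11.75
tcp_pos: [0.6509, 0.1745, 0.1605]
orientation: [-0.001, -0.135, 0.991, -0.0]
wrist_force: [-0.3, 0.2, -3.9]
finger_gap: 0.0596
grip_force: 78.3
```

Run:
```python
from h import *
w=wrist(); save(w,'w5.png'); Rm=w['Rm']; print(w['t'],np.degrees(np.arctan2(-Rm[1,0],-Rm[0,0])),np.round(Rm,3).tolist())
im=w['pixels'].astype(int);r,g,b=im[...,0],im[...,1],im[...,2]
P=env.landmark_of('post_top',w)[:1]
for d in P: print(d, np.round(wpx(w,d['centre'])),tool(w,d['centre']))
u,v=map(int,wpx(w,np.array([.593,.159,.068]))); print(u,v)
s=((r>180)&(g>150)&(b<150)).astype(np.uint8); k=np.zeros_like(s); k[v-22:v+22,u-22:u+22]=s[v-22:v+22,u-22:u+22]
if k.sum()>30: X=circ(w,k,.068); print('post',k.sum(),X,tool(w,X[0]))
for X in([0,0],[.031,0],[-.031,0],[0,.031],[0,-.031]): print(X,np.round(wpx(w,w['t']+Rm@np.array([*X,-.026])),1))
```

```text
[0.65088877 0.17454292 0.16045855] 15.468830646300644 [[-0.964, -0.267, -0.002], [-0.267, 0.964, -0.001], [0.002, -0.0, -1.0]]
{'centre': [0.5893, 0.1625, 0.0679], 'confidence': 0.85} [261. 112.] [62.6  4.8  0.1]
255 116
post 159 (array([0.59134619, 0.15816952]), np.float64(0.004817445080979495), (591.4564208984375, 158.25218200683594, 5.168715476989746)) [61.8  0.1  0.1]
[0, 0] [254.8 277.5]
[0.031, 0] [254.8 208.8]
[-0.031, 0] [254.8 337.6]
[0, 0.031] [327.9 277.5]
[0, -0.031] [181.7 277.5]
```

View pics/w5.png

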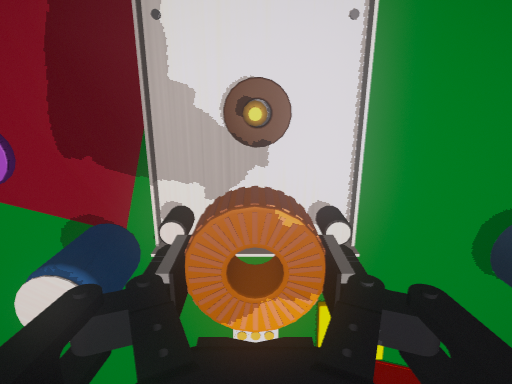

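The post top is at (255,114) and the ring sits concentric on its seat. The transformer is held with its top centre at about (256,269), block pointing towards the strip. I'll move over the post and lower.

Request:
{"name": "move_arm", "arguments": {"targets": [[[35,0,0],[0,0,0],1],[[61.5,0,20],[0,0,0],1],[[61.5,0,50],[0,0,0],1],[[61.5,0,75],[0,0,0],1],[[61.5,0,82],[0,0,0],1]]}}

```text
clock: 12.48
tcp_pos: [0.5908, 0.1573, 0.0781]
orientation: [-0.002, -0.134, 0.991, -0.0]
wrist_force: [-0.9, 0.5, -4.5]
finger_gap: 0.0598
grip_force: 78.3
```

Request:
{"name": "move_arm", "arguments": {"targets": [[[0,0,4],[0,0,0],1],[[0,0,12],[0,0,0],1],[[0,0,20],[0,0,0],1],[[0,0,20],[0,0,0],1]]}}

```text
clock: 12.98
tcp_pos: [0.592, 0.1585, 0.0586]
orientation: [-0.001, -0.135, 0.991, -0.0]
wrist_force: [-0.6, -0.2, -3.1]
finger_gap: 0.0593
grip_force: 78.3
```

Request:
{"name": "move_arm", "arguments": {"targets": [[[0,0,8],[0,0,0],1],[[0,0,16],[0,0,0],1],[[0,0,23],[0,0,0],1],[[0,0,23],[0,0,0],1]]}}

```text
clock: 13.48
tcp_pos: [0.5918, 0.1584, 0.0353]
orientation: [-0.001, -0.135, 0.991, 0.0]
wrist_force: [-0.8, 0.4, -4.2]
finger_gap: 0.0602
grip_force: 78.3
```

Request:
{"name": "move_arm", "arguments": {"targets": [[[0,0,2],[0,0,0],1],[[0,0,4],[0,0,0],1],[[0,0,4],[0,0,0],1]]}}

```text
clock: 13.85
tcp_pos: [0.5925, 0.1585, 0.0323]
orientation: [-0.0, -0.135, 0.991, -0.0]
wrist_force: [0.7, 0.2, -4.5]
finger_gap: 0.0599
grip_force: 78.3
```

Request:
{"name": "move_arm", "arguments": {"targets": [[[0,0,1.5],[0,0,0],1],[[0,0,3],[0,0,0],1],[[0,0,3],[0,0,0],1]]}}

```text
clock: 14.22
tcp_pos: [0.5928, 0.1585, 0.0308]
orientation: [0.001, -0.135, 0.991, -0.0]
wrist_force: [-4.5, -1.0, 5.2]
finger_gap: 0.0602
grip_force: 79.5
```

Request:
{"name": "move_arm", "arguments": {"targets": [[[0,0,0],[0,0,0],-1],[[0,0,0],[0,0,0],-1],[[0,0,0],[0,0,0],-1],[[0,0,-50],[0,0,0],-1],[[0,0,-105],[0,0,0],-1]]}}

```text
clock: 14.85
tcp_pos: [0.5917, 0.1584, 0.1343]
orientation: [-0.001, -0.135, 0.991, -0.0]
wrist_force: [1.2, 0.4, 0.3]
finger_gap: 0.0854
grip_force: 0.0
```

Request:
{"name": "move_arm", "arguments": {"targets": [[[29,-50,-20],[0,0,0],-1],[[58,-100,-40],[0,0,0],-1],[[87,-150,-50],[0,0,0],-1],[[116,-200,-50],[0,0,0],-1],[[144,-250,-50],[0,0,0],-1]]}}

```text
clock: 15.48
tcp_pos: [0.5201, -0.1226, 0.1848]
orientation: [0.001, -0.135, 0.991, -0.0]
wrist_force: [1.2, 0.1, 0.4]
finger_gap: 0.0856
grip_force: 0.0
```

Request:
{"name": "move_arm", "arguments": {"targets": [[[29,-50,0],[0,0,0],-1],[[58,-100,0],[0,0,0],-1],[[80,-139,0],[0,0,0],-1],[[80,-139,0],[0,0,0],-1]]}}

```text
clock: 15.98
tcp_pos: [0.4797, -0.2793, 0.1841]
orientation: [0.0, -0.132, 0.991, -0.0]
wrist_force: [0.5, 0.0, 0.1]
finger_gap: 0.0851
grip_force: 0.0
```

Run:
```python
from h import *
w=wrist(); s=env.read_camera('side'); print(w['t'])
L=env.landmark_of('cap',w)
for d in L: print(np.round(d['centre'],4),d['confidence'],np.round(wpx(w,d['centre'])),tool(w,d['centre']))
im=w['pixels'].astype(int);r,g,b=im[...,0],im[...,1],im[...,2]
for d in env.regions_of('cap',w)[:2]:
  print(d['confidence'],d['mask'].sum(),circ(w,d['mask'],.006),tool(w,circ(w,d['mask'],.006)[0]))
  m=(d['mask']&(r>150)&(g<90)&(b<90)).astype(np.uint8)
  if m.sum()>5: X=circ(w,m,.036);print('dot',m.sum(),X,tool(w,X[0]))
for n in('transformer','terminals'):
  for d in env.landmark_of(n,s)[:2]: print(n,np.round(d['centre'],4),d['confidence'])
b=cv2.resize(s['pixels'][190:290,180:300],(460,384),interpolation=cv2.INTER_CUBIC)
cv2.imwrite('pics/w6.png',np.hstack([w['pixels'][:,100:440],b])[...,::-1])
```

```text
[ 0.47969197 -0.27927446  0.18414145]
[ 0.4829 -0.2775  0.0029] 0.71 [256. 172.] [-3.6  0.9  0. ]
0.83 2389 (array([ 0.47943437, -0.27912821]), np.float64(0.02885888665242943), (479.4658203125, -279.16619873046875, 29.796566009521484)) [ 0.2  0.2 -0. ]
dot 16 (array([ 0.475104  , -0.27960771]), np.float64(0.004162616002453947), (472.23321533203125, -279.67724609375, 4.398802280426025)) [ 4.5  0.9 -0. ]
0.65 506 (array([0.54564158, 0.05192476]), np.float64(0.020071627896919284), (548.9844970703125, 50.34800720214844, 30.745267868041992)) [-1.504e+02  3.024e+02 -2.000e-01]
transformer [0.5954 0.1561 0.0229] 0.55
terminals [0.6348 0.1688 0.0407] 0.9
```

View pics/w6.png

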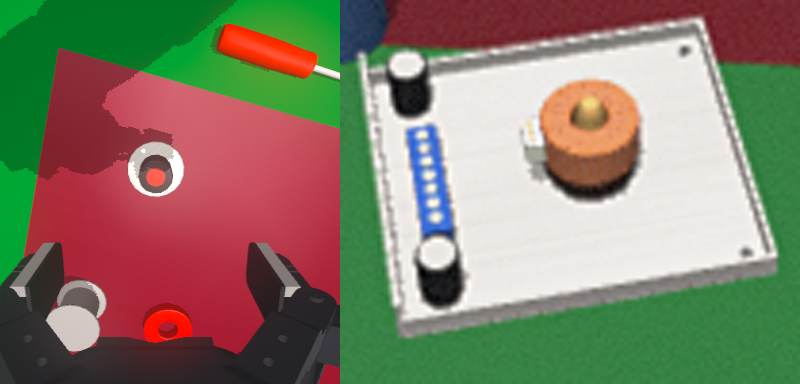

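The transformer is seated with its block facing the strip. The cap is at about (256,170), with the red dot on its knob and its white plate clear of everything around it. I'll grip the knob.

Request:
{"name": "move_arm", "arguments": {"targets": [[[0.5,0.2,50],[0,0,0],-1],[[0.5,0.2,100],[0,0,0],-1],[[0.5,0.2,140],[0,0,0],-1],[[0.5,0.2,160],[0,0,0],-1],[[0.5,0.2,167],[0,0,0],-1]]}}

```text
clock: 16.9
tcp_pos: [0.4794, -0.2744, 0.016]
orientation: [-0.001, -0.135, 0.991, 0.001]
wrist_force: [-0.5, 1.1, 0.6]
finger_gap: 0.0852
grip_force: 0.0
```

Request:
{"name": "move_arm", "arguments": {"targets": [[[0,0,0],[0,0,0],0],[[0,0,0],[0,0,0],1],[[0,0,0],[0,0,0],1],[[0,0,0],[0,0,0],1],[[0,0,0],[0,0,0],1]], "squeeze": 50}}

```text
clock: 17.52
tcp_pos: [0.4809, -0.2768, 0.0188]
orientation: [0.001, -0.135, 0.991, -0.001]
wrist_force: [-1.1, 0.4, 5.4]
finger_gap: 0.0323
grip_force: 49.5
```

Request:
{"name": "move_arm", "arguments": {"targets": [[[0,0,-40],[0,0,0],1],[[0,0,-95],[0,0,0],1],[[-28,48,-130],[0,0,0],1],[[-56,98,-141],[0,0,0],1],[[-84,147,-141],[0,0,0],1]]}}

```text
clock: 18.15
tcp_pos: [0.5228, -0.111, 0.1603]
orientation: [0.002, -0.134, 0.991, -0.001]
wrist_force: [1.3, 0.2, -1.6]
finger_gap: 0.032
grip_force: 50.0
```

Request:
{"name": "move_arm", "arguments": {"targets": [[[-28,48,0],[0,0,0],1],[[-56,98,0],[0,0,0],1],[[-84,147,0],[0,0,0],1],[[-112,195,0],[0,0,0],1],[[-139,243,0],[0,0,0],1]]}}

```text
clock: 18.77
tcp_pos: [0.591, 0.161, 0.1585]
orientation: [0.0, -0.135, 0.991, -0.0]
wrist_force: [1.2, -1.0, -1.0]
finger_gap: 0.0323
grip_force: 50.0
```

Request:
{"name": "move_arm", "arguments": {"targets": [[[0,0,0],[0,0,0],1],[[0,0,0],[0,0,0],1],[[0,0,0],[0,0,0],1]]}}

```text
clock: 19.15
tcp_pos: [0.5905, 0.158, 0.1583]
orientation: [-0.0, -0.134, 0.991, -0.0]
wrist_force: [-0.1, 0.4, -0.8]
finger_gap: 0.0319
grip_force: 50.1
```

Run:
```python
from h import *
w=wrist(); save(w,'w7.png'); P=[]
for i in range(8):
    P.append(env.get_state()['tcp_pos']); env.read_camera('wrist')
P=np.array(P); print(P.mean(0),P.std(0)); t=P.mean(0)
print(1000*w['Rm'].T@(np.array([.592,.1585,t[2]])-t))
```

```text
[0.59078945 0.15830114 0.15848358] [7.40674865e-05 3.46656734e-04 2.76989016e-05]
[-1.21994228e+00 -1.29282994e-01 -4.65265305e-04]
```

View pics/w7.png

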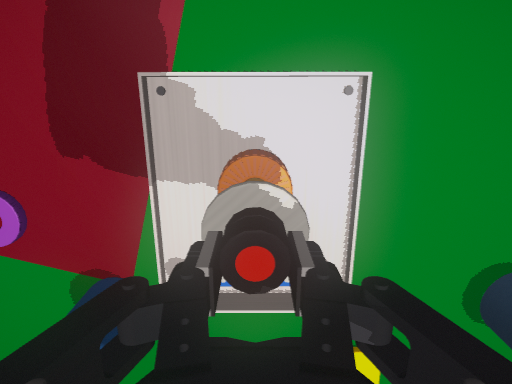

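The cap is held level at (255,240) over the transformer (255,180). I'll lower it.

Request:
{"name": "move_arm", "arguments": {"targets": [[[-1,0,25],[0,0,0],1],[[-1,0,50],[0,0,0],1],[[-1,0,66],[0,0,0],1],[[-1,0,72],[0,0,0],1],[[-1,0,75],[0,0,0],1]]}}

```text
clock: 20.23
tcp_pos: [0.592, 0.1596, 0.0835]
orientation: [0.0, -0.135, 0.991, -0.0]
wrist_force: [-0.1, 0.1, -1.9]
finger_gap: 0.0318
grip_force: 50.1
```

Request:
{"name": "move_arm", "arguments": {"targets": [[[0,0,2],[0,0,0],1],[[0,0,4],[0,0,0],1],[[0,0,5],[0,0,0],1]]}}

```text
clock: 20.6
tcp_pos: [0.592, 0.1596, 0.0786]
orientation: [0.0, -0.135, 0.991, -0.0]
wrist_force: [-0.2, -0.8, -1.3]
finger_gap: 0.0319
grip_force: 50.1
```

Request:
{"name": "move_arm", "arguments": {"targets": [[[0,-0.5,1.5],[0,0,0],1],[[0,-0.5,3],[0,0,0],1],[[0,-0.5,4.5],[0,0,0],1],[[0,-0.5,4.5],[0,0,0],1]]}}

```text
clock: 21.1
tcp_pos: [0.592, 0.159, 0.0749]
orientation: [0.0, -0.135, 0.991, -0.0]
wrist_force: [-2.0, -0.9, 4.8]
finger_gap: 0.0318
grip_force: 50.8
```

Request:
{"name": "move_arm", "arguments": {"targets": [[[0,0,0],[0,0,0],-1],[[0,0,0],[0,0,0],-1],[[0,0,0],[0,0,0],-1],[[0,0,-50],[0,0,0],-1],[[60,-20,-105],[0,0,0],-1]]}}

```text
clock: 21.72
tcp_pos: [0.5547, 0.1333, 0.1657]
orientation: [0.001, -0.135, 0.991, -0.0]
wrist_force: [-0.2, -1.0, 1.3]
finger_gap: 0.0855
grip_force: 0.0
```

Run:
```python
from h import *
s=env.read_camera('side'); a=env.read_camera('scene')
for p in(s,a):
  for n in('transformer','terminals','cap','ring'):
    for d in env.landmark_of(n,p)[:2]: print(n,np.round(d['centre'],4),round(d['confidence'],2))
f=lambda p,y,x:cv2.resize(p['pixels'][y:y+100,x:x+100],(390,390),interpolation=cv2.INTER_CUBIC)
cv2.imwrite('pics/end.png',np.hstack([f(s,180,190),f(a,170,215)])[...,::-1])
```

```text
transformer [ 0.6596 -0.3213  0.0028] 0.74
transformer [0.5928 0.1562 0.0244] 0.5
terminals [0.6318 0.171  0.0408] 0.67
cap [0.5926 0.1651 0.0553] 0.76
cap [0.6938 0.1846 0.0205] 0.65
ring [ 0.7074 -0.083  -0.0012] 0.85
ring [0.5939 0.1587 0.0087] 0.63
transformer [0.5925 0.1638 0.0208] 0.65
terminals [0.6302 0.1708 0.0396] 0.53
cap [0.5918 0.1563 0.0564] 0.71
ring [ 0.7036 -0.0864 -0.0017] 0.73
ring [ 0.6643 -0.2143  0.0028] 0.53
```

View pics/end.png

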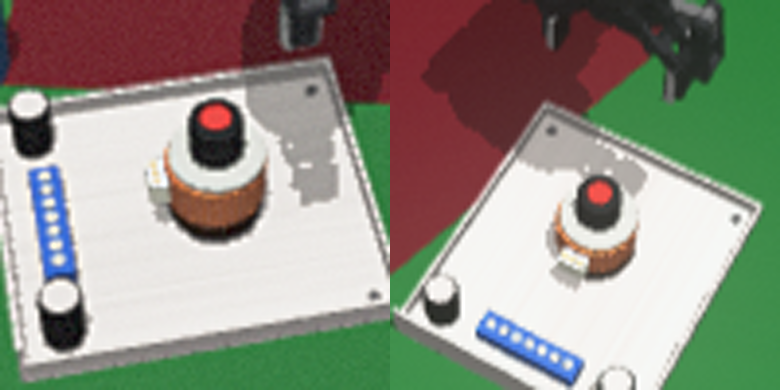

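The stack is complete and level, the block faces the strip, and the gripper is clear of everything.

```bash
python3 -c "
from workcell import env
print(env.hand_in())"
```

```text
the job is handed in; nothing more can be done
None
```

I mounted the ring, transformer and cap on the post and handed the job in at about 22 s. In the last pictures the stack looks level, the terminal block faces the strip and the gripper is clear; no verdict came back.

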